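Match the spares to the failed parts in the job tray

ROBOT

A 7-joint arm with a two-finger parallel gripper is mounted at the origin on the work surface. World frame = base frame: x ahead of the robot, y to its left, z up, the work surface at z = 0. Lengths are in m, angles in rad, forces in N, time in s.
With the tool pointing down it reaches from about 0.4 to 0.85 m from the base axis. Payload 10.4 kg.
Tool frame: the origin (TCP) lies at the very end of the fingers, on their centre line; the grasp point (between the pads) lies 19 mm behind it; x points along the fingers, z is the direction in which the jaws open and shut, and the axes are right-handed (so a half turn about x gives the same grasp; the last joint's range is limited). The gripper opens to 85 mm and grips with 20 to 120 N. Pads are 22 mm wide; open, the fingers measure 114 mm over their backs; the gripper's body (76 mm by 85 mm) begins 54 mm behind the grasp point. The pads swing forward as they close: fully open they stand 13 mm farther back than shut.
Start: joints at [-1.234, 0.332, -0.065, 1.46, 0.022, 1.35, -0.088], TCP at [0.22, 0.585, 0.231] pointing down, gripper open.
Joint ranges: [-2.6, 2.6], [-0.5, 2.12], [-1.47, 1.34], [0.16, 2.42], [-1.27, 4.41], [0.06, 2.06], [-2.6, 2.6]. Speed limits (rad/s): [2.22, 2.22, 2.79, 2.79, 3.14, 3.14, 3.14].

INTERFACE

Orientations are given as a unit quaternion [x, y, z, w].
In Python, from workcell import telemetry, viewer, manip, spot_in, mark_of gives the robot as it stands. The module is installed in compiled form; this text tells all that it offers.
- The arm moves only by the shell command python3 -m crank 'ROWS' [FORCE]. ROWS is JSON, a list of rows, each a list of 3 entries, a list of its own where there are three numbers: the closure, from 0 (fully open) to 1 (shut), then the shift along the world's x, y, z in cm, then the turn, a rotation vector about the world's x, y, z in rad. A call has 1 to 12 rows; each row shifts and turns the commanded pose from where the row before left it; what a row does not reach is not made up. A row lasts 1/12 s, in which the tool goes at most 41.7 mm and 7.16 degrees, less where a joint would pass 70% of its speed; a pose out of reach is approached as far as the arm can. A call with a gripper value outside its range is refused whole. The fingers move at their own pace and stop on an object; FORCE is the grip in N (left out, the last holds). Time passes only in rows, so rows that do not move let the fingers close. It gives the time, the measured TCP pose, the force and the opening at its end, in the units of the state.
- telemetry.get_obs(): the state, without advancing time (a new reading comes with each control period).
- viewer.camera(name): name is "side" or "top"; returns a dict with "frame" (420x560x3 uint8, red, green, blue), "intrinsics" (3x3 intrinsics, pixels), "cam_to_world" (4x4, takes a point from camera to world coordinates). Camera axes: x right, y up, looking along -z (the intrinsics and any distortion apply to the point x, -y, -z); pixel columns grow to the right and rows downward; lengths in m; the calibration is good to about 2 mm. A picture is of the moment at which its call begins. There is no depth.
- manip.hand_in(): hands the job in, once; it reports no verdict.
Trained networks look in a picture, given as the dict that the camera call returned (one of the last four; its "shot" number tells which), for a name from the list of things; names that differ only in an ending like _2 or _b are one class to them, and where a whole thing is asked for, a point or a joint stands for the part that bears it (a point fixed in the world has none). Each returns a list of dicts, best first, with "conf" (0 to 1); they miss things now and then, are a little off and sometimes report something else, mostly with a low value. They report only what shows in the picture. A call takes as long as a camera call.
- spot_in(thing, picture): "location" ([x, y, z] in m, in the coordinates of the camera as it stood for that picture, good to about 4 mm: the middle of the surface that is visible of it).
- mark_of(thing, picture): "location" ([x, y, z] in m, in the coordinates of the camera as it stood for that picture, good to about 4 mm: a listed point, or the origin of a listed thing).
The state is a dict: "clock": time; "joint_pos": joint angles; "joint_velocities": joint speeds; "tau": joint torques, N m; "position": TCP position; "ee_rot": TCP orientation; "ft_force": force on the tool from outside, world axes, zero at the start; "torque": the same for the moment, N m; "grip_width": opening from 0.0 (shut) to 1.0 (fully open).
Only numpy, scipy, OpenCV 4.12 (cv2) and the standard library are available. Lean on these libraries where they do the work, as an engineer would, in place of code of your own. Each camera call takes 0.05 s, during which the arm holds its last target. There are 200 camera calls.

TASK

Two failed appliance parts lie in the black job tray, one in each row. For each of them take the spare of the same shape and size from the orange bin and lay it flat, same way up as it lay in the bin, on the floor of the empty compartment beside that failed part, setting it down rather than dropping it. Leave the other spares, all the failed parts, and the spray can and the jar where they are.

Things in the scene. Friction and masses are not known exactly. Their poses are not given: they have to be found in the camera images.
- spares_bin: Orange open bin, fixed to the bench, 279 x 279 mm, walls 50 mm high and 5 mm thick, floor 5 mm thick, divided into 2 x 2 compartments of 132 x 132 mm inside (centres at x, y = +-68.5 mm). One spare part lies in each. Origin: centre of the underside, z up.
- job_tray: Black open tray, fixed to the bench, 279 mm (x) by 243 mm (y), walls 40 mm high and 5 mm thick, floor 5 mm thick. Two rows (nearer -x, farther +x), each row with a 132 x 132 mm compartment (on +y) holding one failed part, and beside it an empty compartment 132 mm (x) by 96 mm (y). Origin: centre of the underside.
- empty_near (a point): Centre of the floor of the empty compartment in the tray's near (-x) row, axes as the tray's; compartment 132 mm along x, 96 mm along y inside.
- empty_far (a point): The same for the tray's far (+x) row.
- failed_near (a point): Centre of the floor of the compartment with the failed part in the tray's near row; 132 x 132 mm inside, axes as the tray's.
- failed_far (a point): The same for the tray's far row.
- returns_box: Low brown cardboard box, fixed, 142 x 279 mm, 45 mm high, two compartments, beyond the work; holds two more failed parts that belong to other jobs. Origin: centre of the underside.
- spare_long_handle: New spare part in one compartment of the orange bin: grey plastic long bow handle: a straight bar on two feet at its ends, 115 x 22 mm, 38 mm high (bar 14 mm thick, its underside 24 mm up; feet 18 mm long). Lies flat, length along its x, z up; origin at the underside, mid-length. Grip across the 22 mm width at the middle.
- spare_short_handle: New spare part in one compartment of the orange bin: grey plastic short bow handle: the same as the long one but only 80 mm long (80 x 22 mm, 38 mm high, bar underside 24 mm up). Lies flat, length along its x, z up; origin at the underside, mid-length. Grip across the 22 mm width at the middle.
- spare_valve: New spare part in one compartment of the orange bin: grey plastic valve: a block 46 x 38 mm, 34 mm high, with a low round cap (6 mm) on top and a round pipe stub of 22 mm diameter, 30 mm long, on both ends; 106 mm long over all. Lies flat, length along its x, z up; origin at the underside, mid-length. Grip across the 38 mm width of the block.
- spare_lever: New spare part in one compartment of the orange bin: grey plastic latch lever: a plain bar 24 mm wide, 22 mm high, with a round flat head of 40 mm diameter at its +x end; 115 mm long over all. Lies flat, length along its x, z up; origin at the underside, mid-length. Grip across the 24 mm width of the bar at the origin.
- failed_long_handle: Failed part of the same shape and colour as its spare, in a failed-part compartment of the black tray or in the cardboard box: grey plastic long bow handle: a straight bar on two feet at its ends, 115 x 22 mm, 38 mm high (bar 14 mm thick, its underside 24 mm up; feet 18 mm long). Lies flat, length along its x, z up; origin at the underside, mid-length.
- failed_short_handle: Failed part of the same shape and colour as its spare, in a failed-part compartment of the black tray or in the cardboard box: grey plastic short bow handle: the same as the long one but only 80 mm long (80 x 22 mm, 38 mm high, bar underside 24 mm up). Lies flat, length along its x, z up; origin at the underside, mid-length.
- failed_valve: Failed part of the same shape and colour as its spare, in a failed-part compartment of the black tray or in the cardboard box: grey plastic valve: a block 46 x 38 mm, 34 mm high, with a low round cap (6 mm) on top and a round pipe stub of 22 mm diameter, 30 mm long, on both ends; 106 mm long over all. Lies flat, length along its x, z up; origin at the underside, mid-length.
- failed_lever: Failed part of the same shape and colour as its spare, in a failed-part compartment of the black tray or in the cardboard box: grey plastic latch lever: a plain bar 24 mm wide, 22 mm high, with a round flat head of 40 mm diameter at its +x end; 115 mm long over all. Lies flat, length along its x, z up; origin at the underside, mid-length.
- spray_can: Bystander: upright aluminium spray can, 54 mm diameter, 200 mm high, standing between bin and tray. Origin: centre of the underside.
- jar: Bystander: low grey jar with a white cap, 54 mm diameter, 80 mm high, standing between bin and tray, nearer than the can. Origin: centre of the underside.

How it is judged:
By the outcome, as a careful person would: the job done as asked, in the order asked, and still so for the second after the job is handed in, with the robot touching nothing.
It also fails if it takes over 64 s, if anything falls off the work surface, if the arm or the gripper's body presses on something with over 40 N, if the wrist force passes 120 N, or if a joint passes its speed limit or range.

## Working session

There is one attempt and no reset: what is moved stays moved. The work goes in short steps, Python scripts to look and compute and a shell command to move; the robot and the scene stay as the last step left them, time stands still between calls to the robot, and variables do not carry over. Pictures are saved under pics/ and viewed, about 8 in all and at most 12, crops included, and the job is handed in when it is done.

```bash
mkdir -p pics; cat > h.py <<'E'
import numpy as np, cv2
from workcell import telemetry, viewer, manip, spot_in, mark_of
def w(p,l): return (np.array(p["cam_to_world"])@np.append(l,1))[:3]
def px(p,X):
    c=np.linalg.inv(np.array(p["cam_to_world"]))@np.append(X,1); q=np.array(p["intrinsics"])@[c[0],-c[1],-c[2]]; return q[:2]/q[2]
def onplane(p,uv,z):
    d=np.linalg.inv(np.array(p["intrinsics"]))@[uv[0],uv[1],1]; T=np.array(p["cam_to_world"]); d=T[:3,:3]@[d[0],-d[1],-d[2]]; o=T[:3,3]; return o+d*(z-o[2])/d[2]
def save(p,n): cv2.imwrite("pics/"+n,cv2.cvtColor(p["frame"],cv2.COLOR_RGB2BGR))
E
python3 - <<'E'
from h import *
np.set_printoptions(precision=3,suppress=True)
o=telemetry.get_obs(); print({k:np.round(v,3) for k,v in o.items()})
t=viewer.camera("top"); s=viewer.camera("side"); save(t,"t0.png"); save(s,"s0.png")
names="spares_bin job_tray empty_near empty_far failed_near failed_far returns_box spare_long_handle spare_short_handle spare_valve spare_lever failed_long_handle failed_short_handle failed_valve failed_lever spray_can jar".split()
for n in names:
  for nm,p in(("t",t),("s",s)):
    for r in mark_of(n,p)[:3]:
        X=w(p,r["location"]); print(n,nm,round(r["conf"],2),X,px(p,X).round(), [k for k in r if k not in("conf","location")])
print(np.array(t["cam_to_world"]))
E
```

```text
{'clock': np.float64(0.0), 'joint_pos': array([-1.234,  0.333, -0.065,  1.461,  0.022,  1.35 , -0.089]), 'joint_velocities': array([ 0.   , -0.001, -0.001, -0.001, -0.   , -0.   ,  0.002]), 'tau': array([  0.   , -62.543,   0.049, -39.162,   0.016,   0.01 ,  -0.   ]), 'position': array([0.22 , 0.585, 0.23 ]), 'ee_rot': array([-0.403,  0.582,  0.402,  0.581]), 'ft_force': array([-0.456, -0.265,  0.068]), 'torque': array([0.044, 0.015, 0.009]), 'grip_width': np.float64(1.004)}
spares_bin t 0.65 [ 0.512 -0.258  0.   ] [403. 259.] []
spares_bin s 0.73 [ 0.516 -0.254 -0.   ] [299. 318.] []
job_tray t 0.68 [0.494 0.235 0.003] [159. 273.] []
job_tray s 0.91 [0.497 0.233 0.001] [215. 187.] []
job_tray s 0.69 [0.421 0.281 0.004] [181. 184.] []
empty_near t 0.9 [0.427 0.163 0.011] [195. 307.] []
empty_near s 0.59 [0.43  0.161 0.004] [197. 208.] []
empty_far t 0.96 [0.567 0.172 0.005] [191. 236.] []
empty_far s 0.94 [0.569 0.173 0.003] [249. 192.] []
empty_far s 0.66 [ 0.797 -0.02  -0.002] [366. 212.] []
failed_near t 0.67 [0.423 0.282 0.008] [134. 311.] []
failed_near s 0.79 [0.422 0.279 0.007
[... 1458 characters left out ...]
ndle s 0.57 [0.426 0.279 0.006] [183. 183.] []
failed_valve t 0.69 [ 0.787 -0.093  0.006] [318. 130.] []
failed_valve s 0.66 [ 0.794 -0.098  0.005] [383. 229.] []
failed_lever t 0.56 [0.798 0.042 0.005] [254. 126.] []
failed_lever s 0.55 [0.796 0.043 0.009] [353. 195.] []
spray_can t 0.72 [ 0.79  -0.092  0.003] [317. 129.] []
spray_can t 0.17 [0.429 0.162 0.008] [195. 306.] []
spray_can s 0.63 [0.538 0.005 0.   ] [261. 234.] []
jar t 0.74 [ 0.437 -0.013 -0.001] [284. 299.] []
jar t 0.47 [0.566 0.172 0.007] [191. 236.] []
jar s 0.84 [ 0.438 -0.019  0.005] [221. 251.] []
[[-0.022  0.988 -0.151  0.493]
 [-1.    -0.02   0.018  0.005]
 [ 0.015  0.151  0.988  0.794]
 [ 0.     0.     0.     1.   ]]
```

```bash
python3 -c "
import cv2
a=cv2.imread('pics/t0.png');cv2.imwrite('pics/t0b.png',cv2.resize(a,(800,600),interpolation=cv2.INTER_CUBIC))"
```

```text
(no output)
```

View pics/t0b.png

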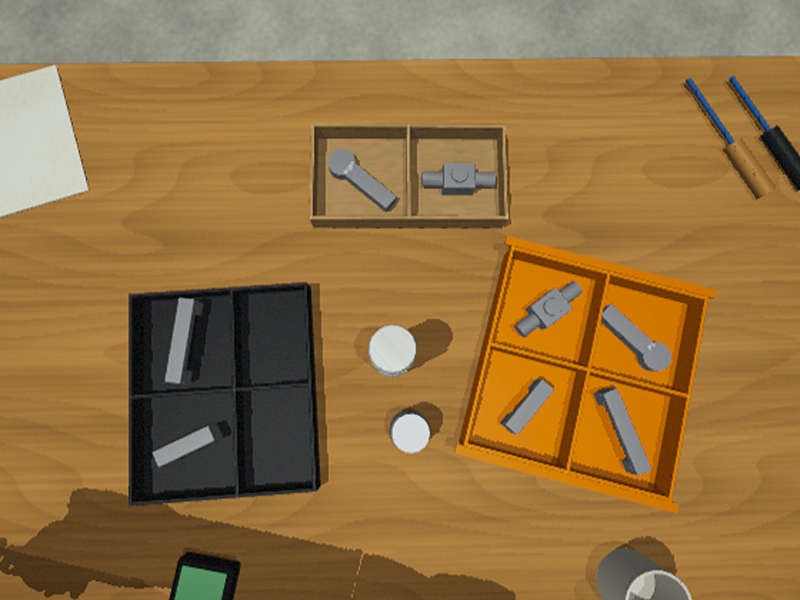

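View pics/s0.png

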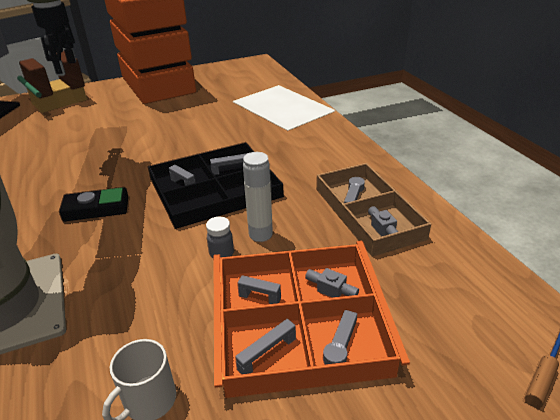

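The top view shows two bow handles in the tray. The far one, at about (181,340), looks like the long handle; the near one, at about (185,447), looks short, with a shadow beyond its end. I'll check both by measuring, and fit the tray and handle poses.

```bash
cat > m.py <<'E'
from h import *
np.set_printoptions(precision=4,suppress=True)
t=viewer.camera("top"); s=viewer.camera("side")
G={"job_tray":(0,0),"empty_near":(-.0685,-.0685),"empty_far":(.0685,-.0685),"failed_near":(-.0685,.0505),"failed_far":(.0685,.0505)}
A=[];B=[]
for n,g in G.items():
  for p in(t,s):
    r=mark_of(n,p)
    if r: A.append(g);B.append(w(p,r[0]["location"])[:2])
M,inl=cv2.estimateAffinePartial2D(np.array(A),np.array(B),ransacReprojThreshold=.015)
A=np.array(A)[inl.ravel()>0];B=np.array(B)[inl.ravel()>0]
a=A-A.mean(0);b=B-B.mean(0);yaw=np.arctan2((a[:,0]*b[:,1]-a[:,1]*b[:,0]).sum(),(a*b).sum())
R=np.array([[np.cos(yaw),-np.sin(yaw)],[np.sin(yaw),np.cos(yaw)]]);c=B.mean(0)-R@A.mean(0)
print("tray",c,"yaw",np.degrees(yaw),"empties",c+R@G["empty_near"],c+R@G["empty_far"],len(A))
im=cv2.cvtColor(t["frame"],cv2.COLOR_RGB2BGR).copy(); big=cv2.resize(im,None,fx=2,fy=2,interpolation=cv2.INTER_CUBIC)
def poly(P,z,col):
    q=np.array([px(t,[*x,z]) for x in P])*2+.5; cv2.polylines(big,[q.round().astype(int)],True,col,1)
rect=lambda cx,cy,hx,hy:[c+R@[cx+i*hx,cy+j*hy] for i,j in((1,1),(1,-1),(-1,-1),(-1,1))]
poly(rect(0,0,.1395,.1215),.04,(0,255,0))
for sx in(-1,1): poly(rect(sx*.0685,-.0685,.066,.048),.005,(0,255,255))
hsv=cv2.cvtColor(im,cv2.COLOR_BGR2HSV)
for nm,C in(("spL",(.43,-.307)),("spS",(.465,-.178)),("fFar",(.564,.292)),("fNear",(.425,.281))):
    u,v=px(t,[*C,.043]).astype(int); m=np.zeros(im.shape[:2],np.uint8); k=40
    sub=hsv[v-k:v+k,u-k:u+k]; m[v-k:v+k,u-k:u+k]=((sub[...,1]<70)&(sub[...,2]>105))*255
    n,l,st,ce=cv2.connectedComponentsWithStats(m)
    i=min([j for j in range(1,n) if st[j,4]>100],key=lambda j:np.hypot(*(ce[j]-[u,v])))
    ys,xs=np.where(l==i); W=np.array([onplane(t,(x,y),.043)[:2] for x,y in zip(xs,ys)])
    rr=cv2.minAreaRect((W*1000).astype(np.float32)); bx=cv2.boxPoints(rr)/1000; e0=bx[1]-bx[0];e1=bx[2]-bx[1]; d=e0 if np.hypot(*e0)>np.hypot(*e1) else e1
    print(nm,"centre",np.array(rr[0])/1000,"mean",W.mean(0),"size",rr[1],"yaw",np.degrees(np.arctan2(d[1],d[0]))%180)
    poly(bx,.043,(0,0,255))
cv2.imwrite("pics/m%s.png"%t["shot"],np.hstack([big[380:720,140:480],big[380:720,660:1020]]))
print(t["shot"])
E
python3 m.py; ls pics
```

```text
tray [0.4955 0.2347] yaw 3.7968233714937494 empties [0.4317 0.1619] [0.5684 0.1709] 9
spL centre [ 0.4296 -0.3053] mean [ 0.4288 -0.3057] size (112.86493682861328, 20.728891372680664) yaw 19.380863
spS centre [ 0.4642 -0.1772] mean [ 0.464  -0.1771] size (20.760740280151367, 79.41229248046875) yaw 137.78532
fFar centre [0.5636 0.2905] mean [0.5631 0.2904] size (20.495975494384766, 113.84361267089844) yaw 172.5801
fNear centre [0.424  0.2802] mean [0.424  0.2802] size (21.28976058959961, 78.09576416015625) yaw 114.372086
3
m3.png
s0.png
t0.png
t0b.png
```

View pics/m3.png

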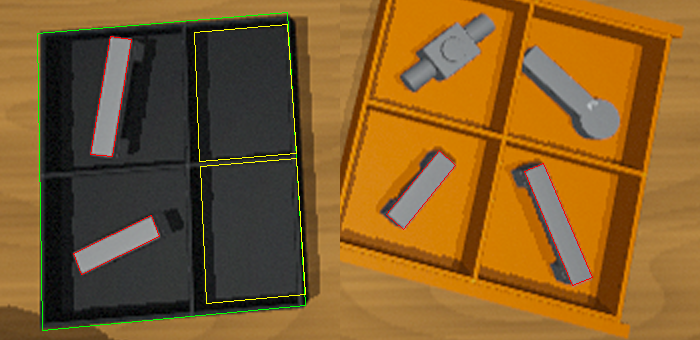

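```bash
python3 - <<'E'
from h import *
from scipy.spatial.transform import Rotation as Ro
R=Ro.from_quat(telemetry.get_obs()["ee_rot"]).as_matrix(); print(R.round(3)); print(np.degrees(np.arctan2(R[1,2],R[0,2])))
E
```

```text
[[ 0.    -0.936  0.352]
 [ 0.     0.352  0.936]
 [-1.     0.     0.   ]]
69.38438486160638
```

The overlay fits. In the tray the failed handles measure 114 mm (far) and 78 mm (near), so the long handle goes to empty_far and the short one to empty_near. I'll fetch the long spare first, along an arc above the can.

```bash
python3 -m crank '[[0.4,[2,-3.28,0.3],[0,0,-0.098]],[0.4,[2,-3.28,0.3],[0,0,-0.098]],[0.4,[2,-3.28,0.3],[0,0,-0.098]],[0.4,[2,-3.28,0.3],[0,0,-0.098]],[0.4,[2,-3.28,0.3],[0,0,-0.098]],[0.4,[2,-3.28,0.3],[0,0,-0.098]],[0.4,[2,-3.28,0.3],[0,0,-0.098]],[0.4,[2,-3.28,0.3],[0,0,-0.098]],[0.4,[2,-3.28,0.3],[0,0,-0.098]],[0.4,[0.875,-3.6,0],[0,0,-0.098]],[0.4,[0.875,-3.6,0],[0,0,-0.098]],[0.4,[0.875,-3.6,0],[0,0,-0.098]]]' 40
python3 -m crank '[[0.4,[0.875,-3.6,0],[0,0,-0.098]],[0.4,[0.875,-3.6,0],[0,0,-0.098]],[0.4,[0.875,-3.6,0],[0,0,-0.098]],[0.4,[0.875,-3.6,0],[0,0,-0.098]],[0.4,[0.875,-3.6,0],[0,0,-0.098]],[0.4,[-0.5,-3.8,0],[0,0,-0.098]],[0.4,[-0.5,-3.8,0],[0,0,-0.098]],[0.4,[-0.5,-3.8,0],[0,0,-0.098]],[0.4,[-0.5,-3.8,0],[0,0,-0.098]],[0.4,[-0.5,-3.8,0],[0,0,-0.098]],[0.4,[-0.5,-3.8,0],[0,0,-0.098]],[0.4,[-0.5,-3.8,0],[0,0,-0.098]]]'
cat > e.py <<'E'
from h import *
import sys
from scipy.spatial.transform import Rotation as Ro
# target x y z jawdeg -> needed shift cm and turn rad
x,y,z,a=map(float,sys.argv[1:5]); o=telemetry.get_obs(); R=Ro.from_quat(o["ee_rot"]); D=R.as_matrix()
T=np.column_stack([[0,0,-1],np.cross([np.cos(np.radians(a)),np.sin(np.radians(a)),0],[0,0,-1]),[np.cos(np.radians(a)),np.sin(np.radians(a)),0]])
print("t",round(o["clock"],2),"pos",np.round(o["position"],4),"shift cm",(np.array([x,y,z])*100-np.array(o["position"])*100).round(2),"turn",(Ro.from_matrix(T)*R.inv()).as_rotvec().round(3),"w",round(o["grip_width"],3),"F",np.round(o["ft_force"],1))
E
python3 e.py .4296 -.3053 .018 -70.6
```

```text
clock: 3.4
position: [0.4266, 0.18, 0.2585]
ee_rot: [-0.01, 0.707, 0.011, 0.707]
ft_force: [0.6, 0.8, 0.0]
grip_width: 0.602
clock: 4.4
position: [0.4345, -0.266, 0.2588]
ee_rot: [0.384, 0.594, -0.383, 0.595]
ft_force: [1.6, 0.9, 0.1]
grip_width: 0.604
t 4.4 pos [ 0.4345 -0.266   0.2588] shift cm [ -0.49  -3.93 -24.08] turn [-0.     0.002 -0.087] w 0.604 F [1.6 0.9 0.1]
```

```bash
python3 -m crank '[[0.4,[-0.5,-3.8,0],[0,0,-0.09]],[0.4,[0,0,-3],[0,0,0]],[0.4,[0,0,-4],[0,0,0]],[0.4,[0,0,-4],[0,0,0]],[0.4,[0,0,-3],[0,0,0]],[0.4,[0,0,0],[0,0,0]],[0.4,[0,0,0],[0,0,0]]]'
python3 e.py .4296 -.3053 .018 -70.6
```

```text
clock: 4.98
position: [0.4294, -0.3021, 0.1182]
ee_rot: [0.408, 0.578, -0.409, 0.577]
ft_force: [0.7, -0.4, 0.4]
grip_width: 0.601
t 4.98 pos [ 0.4294 -0.3021  0.1182] shift cm [  0.02  -0.32 -10.02] turn [-0.    -0.002 -0.001] w 0.601 F [ 0.7 -0.4  0.4]
```

```bash
python3 -m crank '[[0.4,[0,-0.3,-3],[0,0,0]],[0.4,[0,0,-3],[0,0,0]],[0.4,[0,0,-2],[0,0,0]],[0.4,[0,0,-2],[0,0,0]],[0.4,[0,0,0],[0,0,0]],[0.8,[0,0,0],[0,0,0]],[0.95,[0,0,0],[0,0,0]],[0.95,[0,0,0],[0,0,0]],[0.95,[0,0,0],[0,0,0]],[0.95,[0,0,0],[0,0,0]],[0.95,[0,0,0],[0,0,0]]]' 40
python3 e.py .4296 -.3053 .018 -70.6
```

```text
clock: 5.9
position: [0.4317, -0.3061, 0.0208]
ee_rot: [0.409, 0.576, -0.408, 0.579]
ft_force: [-1.1, 0.4, 8.3]
grip_width: 0.248
t 5.9 pos [ 0.4317 -0.3061  0.0208] shift cm [-0.21  0.08 -0.28] turn [ 0.001  0.004 -0.001] w 0.248 F [-1.1  0.4  8.3]
```

```bash
python3 -m crank '[[0.95,[0,0,0.5],[0,0,0]],[0.95,[0,0,1.5],[0,0,0]],[0.95,[0,0,2.5],[0,0,0]],[0.95,[0,0,3.5],[0,0,0]],[0.95,[0,0,4],[0,0,0]],[0.95,[0,0,4],[0,0,0]],[0.95,[0,0,4],[0,0,0]],[0.95,[0,0,4],[0,0,0]],[0.95,[0,0,0],[0,0,0]]]'
python3 e.py .5684 .1709 .26 93.8
python3 - <<'E'
from h import *
s=viewer.camera("side"); save(s,"s1.png")
E
```

```text
clock: 6.65
position: [0.4319, -0.3076, 0.2667]
ee_rot: [0.41, 0.573, -0.407, 0.581]
ft_force: [0.8, -0.4, -0.6]
grip_width: 0.247
t 6.65 pos [ 0.4319 -0.3076  0.2667] shift cm [13.65 47.85 -0.67] turn [-0.015  0.007  2.869] w 0.247 F [ 0.8 -0.4 -0.6]
```

View pics/s1.png

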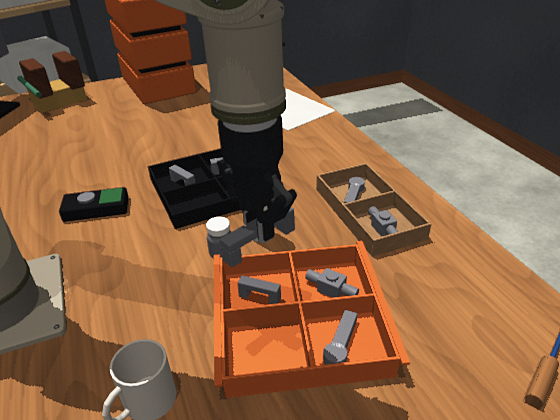

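The long handle hangs level in the gripper at about (255,240), and its compartment is empty. Next I carry it to empty_far.

```bash
python3 -m crank '[[0.95,[0.9,3,0.3],[0,0,-0.02]],[0.95,[1,3.5,0],[0,0,-0.02]],[0.95,[1,3.5,0],[0,0,-0.02]],[0.95,[1,3.5,0],[0,0,-0.02]],[0.95,[1,3.5,0],[0,0,-0.02]],[0.95,[1,3.5,0],[0,0,-0.02]],[0.95,[1,3.5,0],[0,0,-0.02]],[0.95,[1,3.5,0],[0,0,-0.02]],[0.95,[1,3.5,0],[0,0,-0.02]],[0.95,[1,3.5,0],[0,0,-0.02]],[0.95,[1,3.5,0],[0,0,-0.02]],[0.95,[1,3.5,0],[0,0,-0.02]]]'
python3 -m crank '[[0.95,[1,3.5,0],[0,0,-0.02]],[0.95,[1,3,-1],[0,0,-0.02]],[0.95,[0,0,-3],[0,0,0]],[0.95,[0,0,-4],[0,0,0]],[0.95,[0,0,-4],[0,0,0]],[0.95,[0,0,-3],[0,0,0]],[0.95,[0,0,0],[0,0,0]],[0.95,[0,0,0],[0,0,0]]]'
python3 e.py .5684 .1709 .021 -86.2
cat > c.py <<'E'
import sys
from h import *
s=viewer.camera("side");t=viewer.camera("top")
a=cv2.resize(t["frame"][150:400,60:300],None,fx=1.6,fy=1.6);b=cv2.resize(s["frame"][110:260,120:330],None,fx=1.9,fy=1.9)
h=max(a.shape[0],b.shape[0]);f=lambda i:cv2.copyMakeBorder(i,0,h-i.shape[0],0,0,cv2.BORDER_CONSTANT)
im=np.hstack([f(a),f(b)]);cv2.imwrite("pics/"+sys.argv[1],cv2.cvtColor(im,cv2.COLOR_RGB2BGR));print(im.shape)
E
python3 c.py c1.png
```

```text
clock: 7.7
position: [0.5487, 0.1113, 0.261]
ee_rot: [0.475, 0.524, -0.475, 0.524]
ft_force: [1.5, -0.3, -0.4]
grip_width: 0.244
clock: 8.37
position: [0.568, 0.1742, 0.1107]
ee_rot: [0.484, 0.515, -0.486, 0.514]
ft_force: [0.3, 0.2, -0.3]
grip_width: 0.25
t 8.37 pos [0.568  0.1742 0.1107] shift cm [ 0.04 -0.33 -8.97] turn [ 0.002 -0.003  0.007] w 0.25 F [ 0.3  0.2 -0.3]
(400, 783, 3)
```

View pics/c1.png

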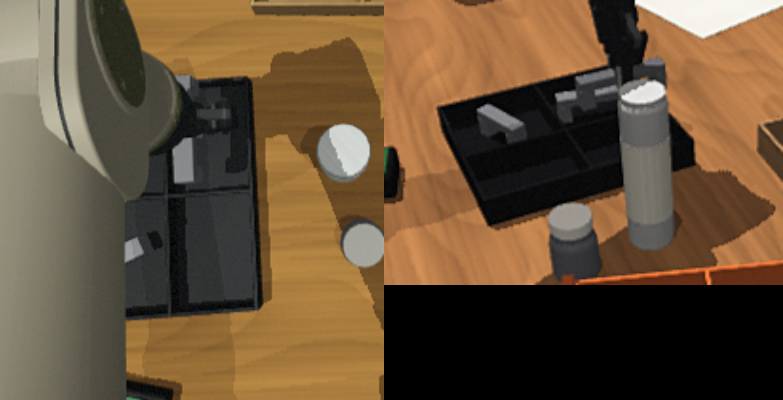

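The gripper is over the far empty compartment. The tool holds the handle about 2 mm off its middle, so I shift x by 0.2 cm and lower it.

```bash
python3 -m crank '[[0.95,[0.2,-0.3,-2],[0,0,0]],[0.95,[0,0,-2.5],[0,0,0]],[0.95,[0,0,-2],[0,0,0]],[0.95,[0,0,-1],[0,0,0]],[0.95,[0,0,-0.5],[0,0,0]],[0.95,[0,0,0],[0,0,0]],[0.95,[0,0,0],[0,0,0]]]'
python3 e.py .5704 .1709 .021 -86.2
```

```text
clock: 9.05
position: [0.5721, 0.1721, 0.033]
ee_rot: [0.486, 0.514, -0.484, 0.515]
ft_force: [1.2, 0.1, -1.0]
grip_width: 0.247
t 9.05 pos [0.5721 0.1721 0.033 ] shift cm [-0.17 -0.12 -1.2 ] turn [-0.001  0.002  0.007] w 0.247 F [ 1.2  0.1 -1. ]
```

```bash
python3 -m crank '[[0.95,[-0.15,-0.1,-0.4],[0,0,0]],[0.95,[0,0,-0.3],[0,0,0]],[0.95,[0,0,-0.2],[0,0,0]],[0.95,[0,0,0],[0,0,0]],[0.95,[0,0,0],[0,0,0]]]'
python3 -m crank '[[0.95,[0,0,-0.1],[0,0,0]],[0.95,[0,0,-0.1],[0,0,0]],[0.95,[0,0,0],[0,0,0]],[0.95,[0,0,0],[0,0,0]]]'
```

```text
clock: 9.47
position: [0.5695, 0.1708, 0.0223]
ee_rot: [0.485, 0.515, -0.485, 0.515]
ft_force: [-0.8, -0.7, -1.4]
grip_width: 0.246
clock: 9.8
position: [0.5697, 0.1708, 0.0208]
ee_rot: [0.485, 0.515, -0.485, 0.515]
ft_force: [-2.6, 0.2, 5.1]
grip_width: 0.245
```

Contact at 5 N, at the height where it was grasped. I release with a limited opening and raise the tool.

```bash
python3 -m crank '[[0.7,[0,0,0],[0,0,0]],[0.6,[0,0,0],[0,0,0]],[0.5,[0,0,0],[0,0,0]],[0.5,[0,0,0],[0,0,0]],[0.5,[0,0,0],[0,0,0]],[0.5,[0,0,1],[0,0,0]],[0.5,[0,0,2],[0,0,0]],[0.5,[0,0,4],[0,0,0]],[0.5,[0,0,4],[0,0,0]],[0.5,[0,0,4],[0,0,0]],[0.5,[0,0,4],[0,0,0]],[0.5,[0,0,4],[0,0,0]]]'
python3 e.py .4642 -.1772 .0185 -132.2
```

```text
clock: 10.8
position: [0.5692, 0.1703, 0.2533]
ee_rot: [0.485, 0.514, -0.485, 0.515]
ft_force: [0.9, 1.0, -0.1]
grip_width: 0.503
t 10.8 pos [0.5692 0.1703 0.2533] shift cm [-10.5  -34.75 -23.48] turn [ 0.     0.001 -0.796] w 0.503 F [ 0.9  1.  -0.1]
```

```bash
python3 -m crank '[[0.4,[-0.9,-2.9,0],[0,0,-0.066]],[0.4,[-0.9,-2.9,0],[0,0,-0.066]],[0.4,[-0.9,-2.9,0],[0,0,-0.066]],[0.4,[-0.9,-2.9,0],[0,0,-0.066]],[0.4,[-0.9,-2.9,0],[0,0,-0.066]],[0.4,[-0.9,-2.9,0],[0,0,-0.066]],[0.4,[-0.9,-2.9,0],[0,0,-0.066]],[0.4,[-0.9,-2.9,0],[0,0,-0.066]],[0.4,[-0.9,-2.9,0],[0,0,-0.066]],[0.4,[-0.9,-2.9,0],[0,0,-0.066]],[0.4,[-0.9,-2.9,0],[0,0,-0.066]],[0.4,[-0.6,-2.85,0],[0,0,-0.07]]]'
python3 -m crank '[[0.4,[0,0,-3],[0,0,0]],[0.4,[0,0,-4],[0,0,0]],[0.4,[0,0,-4],[0,0,0]],[0.4,[0,0,-3],[0,0,0]],[0.4,[0,0,0],[0,0,0]],[0.4,[0,0,0],[0,0,0]],[0.4,[0,0,0],[0,0,0]]]'
python3 e.py .4642 -.1772 .0185 -132.2; python3 c.py c2.png
```

```text
clock: 11.8
position: [0.4632, -0.1788, 0.2509]
ee_rot: [0.647, 0.285, -0.647, 0.285]
ft_force: [0.1, 0.6, 0.9]
grip_width: 0.598
clock: 12.38
position: [0.4655, -0.1774, 0.1124]
ee_rot: [0.647, 0.286, -0.646, 0.287]
ft_force: [0.5, 0.4, 1.2]
grip_width: 0.599
t 12.38 pos [ 0.4655 -0.1774  0.1124] shift cm [-0.13  0.02 -9.39] turn [0.001 0.002 0.   ] w 0.599 F [0.5 0.4 1.2]
(400, 783, 3)
```

View pics/c2.png

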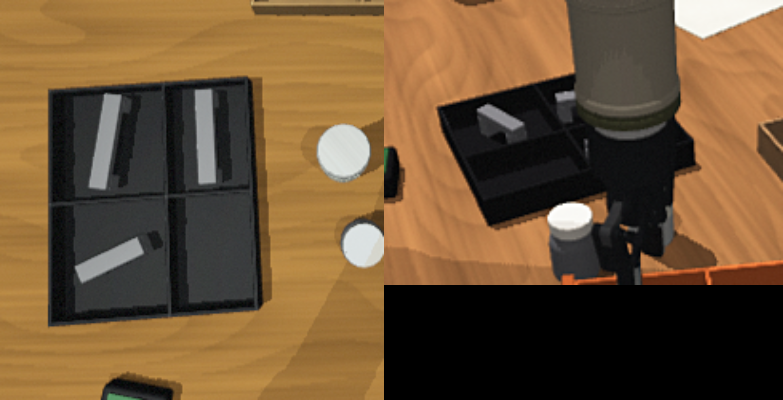

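The long handle lies in the far empty compartment, upright and centred at about (205,137). Next I grasp the short spare.

```bash
python3 -m crank '[[0.4,[-0.1,0,-3],[0,0,0]],[0.4,[0,0,-3],[0,0,0]],[0.4,[0,0,-2],[0,0,0]],[0.4,[0,0,-1.4],[0,0,0]],[0.4,[0,0,0],[0,0,0]],[0.8,[0,0,0],[0,0,0]],[0.95,[0,0,0],[0,0,0]],[0.95,[0,0,0],[0,0,0]],[0.95,[0,0,0],[0,0,0]],[0.95,[0,0,0],[0,0,0]],[0.95,[0,0,0],[0,0,0]]]' 40
python3 e.py .4642 -.1772 .0185 -132.2
python3 -m crank '[[0.95,[0,0,0.5],[0,0,0]],[0.95,[0,0,1.5],[0,0,0]],[0.95,[0,0,2.5],[0,0,0]],[0.95,[0,0,3.5],[0,0,0]],[0.95,[0,0,4],[0,0,0]],[0.95,[0,0,4],[0,0,0]],[0.95,[0,0,4],[0,0,0]],[0.95,[0,0,4],[0,0,0]],[0.95,[0,0,0],[0,0,0]]]'
python3 e.py .4317 .1619 .26 -86.2
```

```text
clock: 13.4
position: [0.4649, -0.1769, 0.0182]
ee_rot: [0.647, 0.286, -0.645, 0.287]
ft_force: [-1.1, -0.0, 7.6]
grip_width: 0.249
t 13.4 pos [ 0.4649 -0.1769  0.0182] shift cm [-0.07 -0.03  0.03] turn [-0.     0.003 -0.   ] w 0.249 F [-1.1 -0.   7.6]
clock: 14.15
position: [0.4661, -0.1782, 0.2643]
ee_rot: [0.65, 0.285, -0.643, 0.288]
ft_force: [-0.0, -0.5, -0.6]
grip_width: 0.251
t 14.15 pos [ 0.4661 -0.1782  0.2643] shift cm [-3.44 34.01 -0.43] turn [-0.005  0.01   0.804] w 0.251 F [-0.  -0.5 -0.6]
```

```bash
python3 -m crank '[[0.95,[-0.3,2.8,0],[0,0,0.067]],[0.95,[-0.3,2.8,0],[0,0,0.067]],[0.95,[-0.3,2.8,0],[0,0,0.067]],[0.95,[-0.3,2.8,0],[0,0,0.067]],[0.95,[-0.3,2.8,0],[0,0,0.067]],[0.95,[-0.3,2.8,0],[0,0,0.067]],[0.95,[-0.3,2.8,0],[0,0,0.067]],[0.95,[-0.3,2.8,0],[0,0,0.067]],[0.95,[-0.3,2.8,0],[0,0,0.067]],[0.95,[-0.3,2.8,0],[0,0,0.067]],[0.95,[-0.2,2.8,0],[0,0,0.067]],[0.95,[-0.2,2.8,0],[0,0,0.067]]]'
python3 -m crank '[[0.95,[0,0.3,-3],[0,0,0]],[0.95,[0,0,-4],[0,0,0]],[0.95,[0,0,-4],[0,0,0]],[0.95,[0,0,-3],[0,0,0]],[0.95,[0,0,0],[0,0,0]],[0.95,[0,0,0],[0,0,0]]]'
python3 e.py .4317 .1619 .0185 -86.2;python3 c.py c3.png
```

```text
clock: 15.15
position: [0.4293, 0.1603, 0.2573]
ee_rot: [0.483, 0.517, -0.482, 0.517]
ft_force: [1.1, -0.1, -0.5]
grip_width: 0.248
clock: 15.65
position: [0.4292, 0.1618, 0.1168]
ee_rot: [0.482, 0.516, -0.484, 0.517]
ft_force: [0.8, 1.3, 0.5]
grip_width: 0.248
t 15.65 pos [0.4292 0.1618 0.1168] shift cm [ 0.25  0.01 -9.83] turn [ 0.001 -0.001 -0.001] w 0.248 F [0.8 1.3 0.5]
(400, 783, 3)
```

View pics/c3.png

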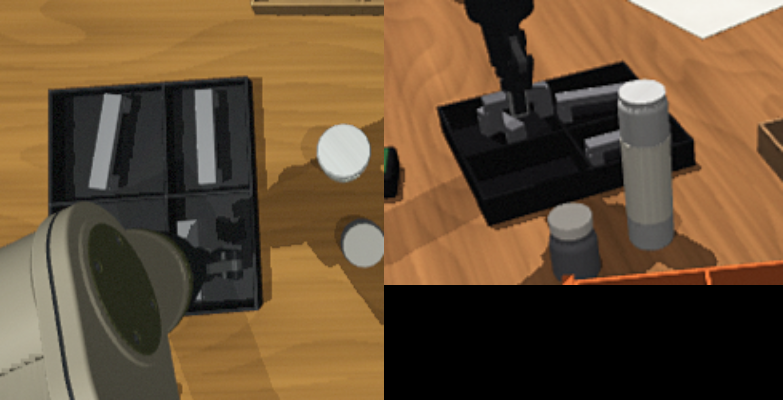

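The short handle is in the gripper over the near empty compartment, with the tray's contents otherwise unchanged. I lower it, stop at contact, then release.

```bash
python3 -m crank '[[0.95,[0.25,0,-2.5],[0,0,0]],[0.95,[0,0,-2.5],[0,0,0]],[0.95,[0,0,-2],[0,0,0]],[0.95,[0,0,-1.2],[0,0,0]],[0.95,[0,0,-0.6],[0,0,0]],[0.95,[0,0,0],[0,0,0]],[0.95,[0,0,0],[0,0,0]]]'
python3 -m crank '[[0.95,[0,0,-0.3],[0,0,0]],[0.95,[0,0,-0.2],[0,0,0]],[0.95,[0,0,-0.2],[0,0,0]],[0.95,[0,0,0],[0,0,0]],[0.95,[0,0,0],[0,0,0]]]'
```

```text
clock: 16.33
position: [0.4332, 0.1629, 0.0299]
ee_rot: [0.484, 0.516, -0.482, 0.517]
ft_force: [0.0, 0.1, 0.5]
grip_width: 0.247
clock: 16.75
position: [0.4321, 0.1623, 0.0214]
ee_rot: [0.483, 0.517, -0.483, 0.517]
ft_force: [0.9, 0.4, -1.5]
grip_width: 0.248
```

```bash
python3 -m crank '[[0.95,[0,0,-0.1],[0,0,0]],[0.95,[0,0,-0.1],[0,0,0]],[0.95,[0,0,0],[0,0,0]],[0.95,[0,0,0],[0,0,0]]]'
```

```text
clock: 17.08
position: [0.432, 0.1623, 0.0193]
ee_rot: [0.483, 0.517, -0.483, 0.517]
ft_force: [-0.4, 0.4, -1.6]
grip_width: 0.243
```

```bash
python3 -m crank '[[0.95,[0,0,-0.1],[0,0,0]],[0.95,[0,0,-0.05],[0,0,0]],[0.95,[0,0,0],[0,0,0]],[0.95,[0,0,0],[0,0,0]]]'
```

```text
clock: 17.42
position: [0.4321, 0.1623, 0.0181]
ee_rot: [0.483, 0.517, -0.483, 0.517]
ft_force: [-2.0, -1.0, 5.3]
grip_width: 0.248
```

```bash
python3 -m crank '[[0.7,[0,0,0],[0,0,0]],[0.6,[0,0,0],[0,0,0]],[0.5,[0,0,0],[0,0,0]],[0.5,[0,0,0],[0,0,0]],[0.5,[0,0,0],[0,0,0]],[0.5,[0,0,1],[0,0,0]],[0.5,[0,0,2],[0,0,0]],[0.5,[0,0,4],[0,0,0]],[0.5,[0,0,4],[0,0,0]],[0.5,[0,0,4],[0,0,0]],[0.5,[0,0,4],[0,0,0]],[0.5,[0,0,4],[0,0,0]]]'
python3 -m crank '[[0.5,[0,-3,1],[0,0,0]],[0.5,[0,-3.5,0],[0,0,0]],[0.5,[0,-3.5,0],[0,0,0]],[0.5,[0,-3.5,0],[0,0,0]],[0.5,[0,-3.5,0],[0,0,0]],[0.5,[0,-3.5,0],[0,0,0]],[0.5,[0,-3.5,0],[0,0,0]],[0.5,[0,-3.5,0],[0,0,0]],[0.5,[0,-2,0],[0,0,0]],[0.5,[0,-1,0],[0,0,0]],[0.5,[0,0,0],[0,0,0]],[0.5,[0,0,0],[0,0,0]]]'
python3 c.py c4.png
sed -i 's/(("spL".*$/(("newFar",(.567,.171)),("newNear",(.432,.162)),("fFar",(.564,.292)),("fNear",(.425,.281))):/' m.py; python3 m.py
```

```text
clock: 18.42
position: [0.4317, 0.1616, 0.2508]
ee_rot: [0.483, 0.516, -0.483, 0.517]
ft_force: [0.8, 0.9, -0.2]
grip_width: 0.499
clock: 19.42
position: [0.4318, -0.1427, 0.2581]
ee_rot: [0.483, 0.516, -0.483, 0.516]
ft_force: [-0.4, 0.4, 0.6]
grip_width: 0.501
(400, 783, 3)
tray [0.4947 0.2344] yaw 3.5051005061087857 empties [0.4305 0.1618] [0.5673 0.1702] 10
newFar centre [0.5666 0.1706] mean [0.5661 0.1705] size (113.76850891113281, 20.812944412231445) yaw 3.2332137
newNear centre [0.4326 0.163 ] mean [0.4323 0.1629] size (79.88093566894531, 20.854589462280273) yaw 3.6499226
fFar centre [0.5633 0.2903] mean [0.5632 0.2903] size (20.80514907836914, 114.4801254272461) yaw 172.55098
fNear centre [0.424  0.2801] mean [0.4239 0.2802] size (21.322853088378906, 78.36006164550781) yaw 114.28819
14
```

View pics/c4.png

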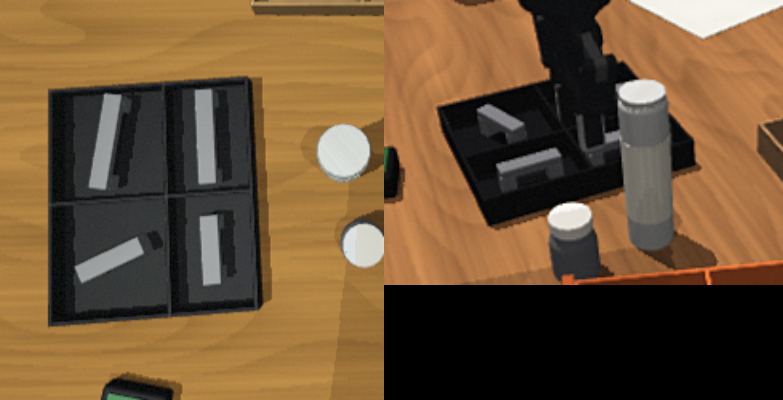

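Both spares lie flat and centred, at about (205,137) and (210,250), and the failed parts, can and jar haven't moved. The gripper is clear, so I hand the job in.

```bash
python3 -c "
from workcell import manip; print(manip.hand_in())"
```

```text
the job is handed in; nothing more can be done
None
```

Both spares are in the job tray, and I handed the job in at about 20 s on the robot's clock. The failed parts measured 114 mm (far row) and 78 mm (near row). So I put the long bow handle in the far empty compartment and the short one in the near, lowering each until contact at about 5 N before releasing.

- **Placement:** in the last measurement both spares lay flat, the same way up as in the bin. Each was within about 3 mm of its compartment centre and within 0.5° of the tray's axes.
- **Failed parts:** those in the tray had shifted less than 1 mm, which is within measurement error.
- **Can, jar and other items:** the can and jar looked unmoved in the last picture. I did not look again at the other two spares or the returns box, but the gripper never went down into those compartments.
- **Other checks:** none failed or disagreed, and the highest force I read was about 8 N, while grasping the long handle.

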